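Slide the serving board out over the worktop edge

ROBOT

A 7-joint arm with a two-finger parallel gripper is mounted at the origin on a cart in front of the work surface, level with it; the furniture and walls round the work are solid. World frame = base frame: x ahead of the robot, y to its left, z up, the work surface at z = 0. Lengths are in m, angles in rad, forces in N, time in s.
With the tool pointing down it reaches from about 0.35 to 0.9 m from the base axis. Payload 7.2 kg.
Tool frame: the origin (TCP) lies midway between the tips of the shut fingers; the grasp point (between the pads) lies 19 mm behind it (bot.hold_point_z is the z of the grasp point in the tool frame, in m); z points along the fingers, y is the line along which they close (so a half turn about z gives the same grasp; the last joint's range is limited). The gripper opens to 85 mm and grips with 20 to 120 N. Pads are 22 mm wide; open, the fingers measure 114 mm over their backs; the gripper's body (76 mm by 85 mm) begins 54 mm behind the grasp point. The pads swing forward as they close: fully open they stand 13 mm farther back than shut.
Start: joints at [1.179, 0.411, -0.013, 1.596, 0.006, 1.134, -0.082], TCP at [0.199, -0.593, 0.231] pointing down, gripper open.
Joint ranges: [-2.95, 2.95], [-0.29, 1.99], [-1.47, 1.44], [0.14, 2.54], [-1.03, 4.17], [0.13, 1.85], [-2.86, 2.86]. Speed limits (rad/s): [2.39, 2.39, 3.01, 3.01, 3.14, 3.14, 3.14].

INTERFACE

Orientations are given as a unit quaternion [w, x, y, z].
In Python, from plant import status, get_image, order, bot gives the robot as it stands.
- The arm moves only by the shell command python3 -m crank 'ROWS' [OPENING] [FORCE]. ROWS is JSON, a list of rows, each an object with "offset": the shift along the tool's x, y, z in cm, a list of three; "turn": the turn, a rotation vector about the tool's x, y, z in degrees, a list of three. A call has 1 to 10 rows; each row is the pose to reach, as a shift and turn from the pose commanded when the call began, along the tool's axes at that moment; what a row does not reach only later rows make up. A row lasts 1/8 s, in which the tool goes at most 62.5 mm and 10.7 degrees, less where a joint would pass 70% of its speed; a pose out of reach is approached as far as the arm can. A call with a gripper value outside its range is refused whole. OPENING is the finger opening in cm, from 0 to 8.54, set as the call begins (- or left out, the last holds). The fingers move at their own pace and stop on an object; FORCE is the grip in N (left out, the last holds). Time passes only in rows, so rows that repeat a pose let the fingers close. It gives the time, the measured TCP pose, the force, the opening and the grip force at its end, in the units of the state.
- status.get_obs(): the state, without advancing time (a new reading comes with each control period).
- get_image(name): name is "scene" or "top"; returns a dict with "img" (400x640x3 uint8, red, green, blue), "fx", "fy", "cx", "cy" (pixels), "world_to_cam" (4x4, takes a point from world to camera coordinates). Camera axes: x right, y up, looking along -z (the intrinsics and any distortion apply to the point x, -y, -z); pixel columns grow to the right and rows downward; lengths in m; the calibration is good to about 2 mm. A picture is of the moment at which its call begins. There is no depth.
- order.job_done(): hands the job in; it is judged then, once.
The state is a dict: "t": time; "joint_pos": joint angles; "qvel": joint speeds; "joint_torque": joint torques, N m; "tool_pos": TCP position; "eef_rot": TCP orientation; "force": force on the tool from outside, world axes, zero at the start; "ft_torque": the same for the moment, N m; "finger_gap": finger opening in m; "grip_force": force on a finger pad.
Only numpy, scipy, OpenCV 4.12 (cv2) and the standard library are available. Lean on these libraries where they do the work, as an engineer would, in place of code of your own. Each camera call takes 0.05 s, during which the arm holds its last target. There are 200 camera calls.

TASK

Get the orange-ended serving board ready to be taken by its grip: with the fingertips push it along the worktop toward you, the little dish riding on it, until the whole orange end sticks out over the front edge and the wood begins right at that edge, with the board square to the edge. Only push the board: do not lift or tip it, do not touch the little dish, which must stay standing on the board, and leave everything else where it is.

Things in the scene. Friction and masses are not known exactly. Their poses are not given: they have to be found in the camera images.
- orange_board: Thin striped wood board lying loose, 120 (x) x 150 (y) x 8 mm, about 0.3 kg, slides with friction about 0.6. Origin: centre of underside. x runs from its orange ribbed grip end (x -60 to -20 mm, full width) to its plain far end (x +60 mm). Starts up to 0.25 rad from square, some cm behind the front edge, left or right. Two spread fingertips pushing its far end turn it square to themselves.
- orange_line (a point): The middle of the line on the orange-ended board where the orange end meets the wood, on the top face: board x = -20 mm, y = 0, 8 mm above the underside. Axes as the board.
- worktop_edge (a point): A point on the upper front edge of the worktop (the edge nearest the robot), which runs straight along y (left-right) through this point along the whole work area. The top is level at z = 0, on the +x side of it; beyond the edge is nothing at this height. A wall cabinet hangs 0.54 m above the rear half: stay low there. Axes: x away from the robot, y left, z up.
- green_board: A second board, the same but with a green grip end, lying on the other side; to be left alone. Origin: centre of the underside, axes as the orange-ended one.
- espresso: White coffee cup with a green band, red inside, 65 mm across, 92 mm with its handle, 49 mm high, standing on the green-ended board; to be left alone. Origin: at the underside.
- little_dish: Small cream dish standing loose on the orange-ended board, at first within 20 mm of the board's middle: 44 mm across the rim, 30 mm across the foot, 20 mm high, 45 g. Origin: centre of the underside.
- garlic: Garlic bulb, 60 mm across, 58 mm high, standing between the two boards; to be left alone. Origin: centre of the underside.
- candle_jar: Small candle in a lidded jar, 46 mm across, 72 mm high, at the left side; to be left alone. Origin: centre of the underside.
- jar_jam: Glass jar with a white lid, 69 mm across, 99 mm high, at the left side; to be left alone. Origin: centre of the underside.
- peeler: Yellow-handled peeler lying flat at the right side, 170 mm along its x, 25 mm wide, 18 mm high; to be left alone. Origin: centre of the underside.

How it is judged:
At the end, for the whole second after the job is handed in: The line where the orange end meets the wood is within 10 mm of the worktop's front edge, orange end outward; the board is within 0.12 rad of square to the edge, lies flat on the worktop and is at rest; the little dish stands upright on the board, its centre within 40 mm of the board's middle (x of orange_line in the frame of worktop_edge between -0.01 and 0.01 m and angle between the x axis of orange_board and the x axis of worktop_edge, either way round below 0.12 rad and x of orange_board in the frame of worktop_edge above 0.006 m and height (world z) of orange_board between -0.004 and 0.005 m and angle between orange_board's own z axis and vertical below 0.05 rad and horizontal distance between little_dish and orange_board below 0.04 m and height (world z) of little_dish between 0.004 and 0.014 m and angle between little_dish's own z axis and vertical below 0.1 rad and linear speed of orange_board below 0.02 m/s); the robot touches nothing.
It fails at once if the orange-ended board is lifted or tipped (underside more than 12 mm up, or tilted more than 0.15 rad) (height (world z) of orange_board above 0.012 m or angle between orange_board's own z axis and vertical above 0.15 rad).
It fails at once if the robot touches the little dish (more than 1 N), or it tips more than 0.3 rad (contact force between any of the fingers, the arm and little_dish above 1 N or angle between little_dish's own z axis and vertical above 0.3 rad).
It fails at once if another thing (green-ended board, coffee cup, garlic, candle jar, glass jar, peeler) is moved by more than 15 mm (distance of any of green_board, espresso, garlic, candle_jar, jar_jam, peeler from where it was at the start of the episode above 0.015 m).
It also fails if it takes over 45 s, if anything falls off the work surface, if the arm or the gripper's body presses on something with over 40 N, if the wrist force passes 120 N, or if a joint passes its speed limit or range.

## Working session

There is one attempt and no reset: what is moved stays moved. The work goes in short steps, Python scripts to look and compute and a shell command to move; the robot and the scene stay as the last step left them, time stands still between calls to the robot, and variables do not carry over. Pictures are saved under pics/ and viewed, at most 10 in all, crops included, and the job is handed in when it is done.

```bash
mkdir -p pics; cat > h.py <<'E'
import numpy as np, cv2
from plant import status, get_image, order, bot
def snap(n,f):
    d=get_image(n); cv2.imwrite('pics/'+f,d['img'][:,:,::-1]); np.savez('pics/'+n+'.npz',**{k:v for k,v in d.items()}); return d
def ray(d,u,v,z):
    T=np.array(d['world_to_cam']);R=T[:3,:3];t=T[:3,3];c=-R.T@t
    r=R.T@np.array([(u-d['cx'])/d['fx'],-(v-d['cy'])/d['fy'],-1]); return c+r*(z-c[2])/r[2]
E
python3 - <<'E'
from h import *
for n in('top','scene'):
    d=snap(n,n+'1.png'); print({k:(v if k!='img' else 0) for k,v in d.items()})
o=status.get_obs();print(o['t'],o['tool_pos'],o['eef_rot'],o['finger_gap'])
E
```

```text
{'img': 0, 'fx': 439.69705842942784, 'fy': 439.69705842942784, 'cx': 320.04714696615395, 'cy': 202.95173151464905, 'world_to_cam': array([[ 0.01802354, -0.99981451,  0.00678899, -0.01924589],
       [ 0.99811527,  0.01839045,  0.05854652, -0.47482692],
       [-0.05866051,  0.00572098,  0.9982616 , -1.31937725],
       [ 0.        ,  0.        ,  0.        ,  1.        ]])}
{'img': 0, 'fx': 386.47671605499795, 'fy': 386.47671605499795, 'cx': 309.422852672652, 'cy': 196.93140784510626, 'world_to_cam': array([[-0.0045646 , -0.99993004,  0.01091199,  0.00792199],
       [ 0.39466485,  0.00822489,  0.91878834, -0.24489167],
       [-0.91881381,  0.00850048,  0.3945997 , -0.94450857],
       [ 0.        ,  0.        ,  0.        ,  1.        ]])}
0.1 [ 0.19871828 -0.59211739  0.23052585] [-7.00539106e-04  9.86918491e-01  1.61218423e-01 -1.49041232e-04] 0.08560400630596277
```

View pics/top1.png

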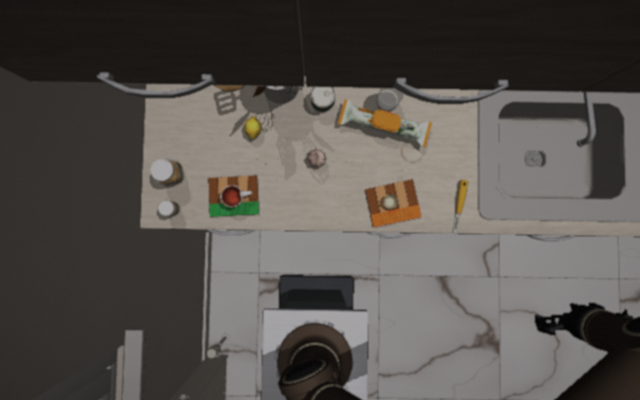

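View pics/scene1.png

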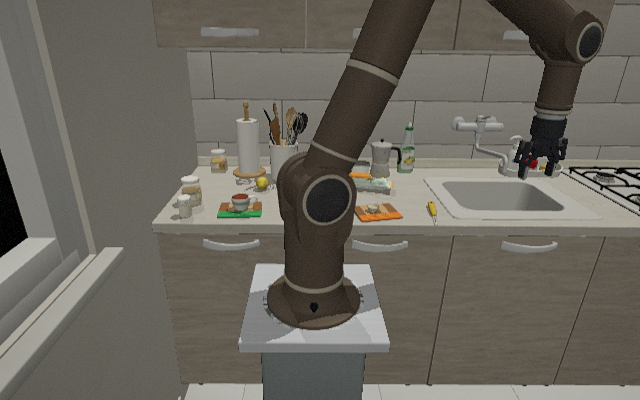

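The top view shows the orange board at about (393,202), with its orange end toward the robot. The dish is at (389,202), the peeler at (461,203), the garlic at (316,158) and a packet behind at (385,122). The front edge is near row 230. I'll enlarge this area.

```bash
python3 - <<'E'
import cv2
i=cv2.imread('pics/top1.png')[150:245,350:480]
cv2.imwrite('pics/c1.png',cv2.convertScaleAbs(cv2.resize(i,None,fx=6,fy=6,interpolation=cv2.INTER_CUBIC),alpha=1.4))
E
```

```text
(no output)
```

View pics/c1.png

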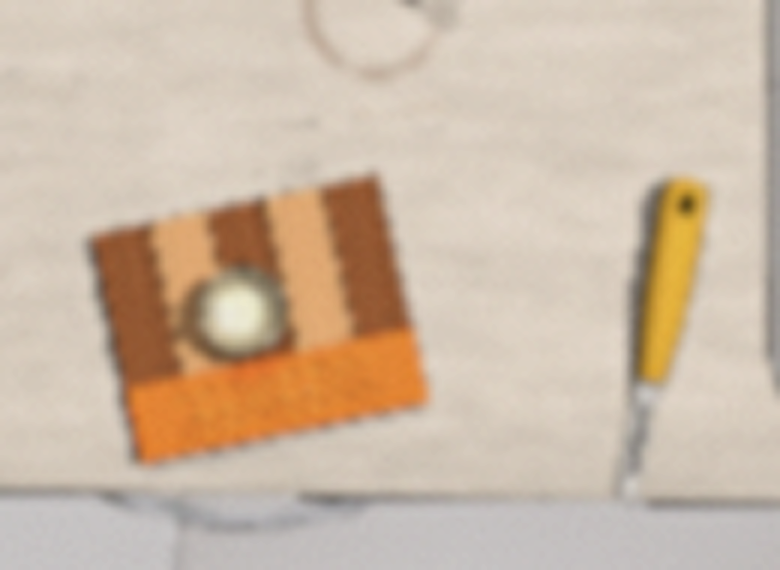

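In the crop, the board's far corners are at (90,237) and (378,175), and the near corners at (140,465) and (428,403). The orange line runs from (130,385) to (412,330). The dish rim is centred at (238,312), and the front edge runs from (0,489) to (780,502).

```bash
python3 - <<'E'
from h import *
d=np.load('pics/top.npz')
P=lambda a,b,z:ray(d,350+a/6-.4,150+b/6-.4,z)
pt=dict(FL=(90,237,.008),FR=(378,175,.008),NL=(140,465,.008),NR=(428,403,.008),lL=(130,385,.008),lR=(412,330,.008),dish=(238,312,.028),e0=(0,489,0),e1=(780,502,0),em=(280,494,0),peel=(685,180,.01),peel2=(632,490,.01))
q={k:P(*v) for k,v in pt.items()}
for k in q: print(k,q[k].round(4))
n=lambda a,b:np.linalg.norm(q[a]-q[b])
print('w',n('FL','FR'),n('NL','NR'),'l',n('FL','NL'),n('FR','NR'))
v=q['FL']-q['FR'];print('yaw',np.arctan2(-v[0],v[1])); 
c=sum(q[k] for k in('FL','FR','NL','NR'))/4;print('c',c, 'dish off',q['dish']-c)
from scipy.spatial.transform import Rotation as R
o=status.get_obs();print(R.from_quat(np.r_[o['eef_rot'][1:],o['eef_rot'][0]]).as_matrix().round(3))
E
```

```text
FL [ 0.5203 -0.1459  0.008 ]
FR [ 0.5548 -0.2925  0.008 ]
NL [ 0.4049 -0.1726  0.008 ]
NR [ 0.439  -0.3186  0.008 ]
lL [ 0.4453 -0.1671  0.008 ]
lR [ 0.4759 -0.3102  0.008 ]
dish [ 0.4822 -0.2184  0.028 ]
e0 [ 0.3915 -0.1025  0.    ]
e1 [ 0.392  -0.5004  0.    ]
em [ 0.3915 -0.2452  0.    ]
peel [ 0.5549 -0.4487  0.01  ]
peel2 [ 0.3968 -0.4217  0.01  ]
w 0.1505897396228854 0.1498454609537384 l 0.118463702888387 0.11871965246627857
yaw 0.23097602025771669
c [ 0.47975267 -0.23239346  0.008     ] dish off [0.00242036 0.01403491 0.02      ]
[[ 0.948  0.318 -0.001]
 [ 0.318 -0.948  0.001]
 [-0.    -0.001 -1.   ]]
```

Board size (150 x 119 mm) and edge (x = 0.3915, straight along y) agree with what's given. Yaw is +0.23 rad. I'll move to behind the far end with the tool square, then lower.

```bash
python3 -m crank '[{"offset":[3,-1.4,0],"turn":[0,0,2]},{"offset":[8,-3.8,0],"turn":[0,0,4]},{"offset":[13,-6.2,0],"turn":[0,0,6]},{"offset":[18.5,-8.7,0],"turn":[0,0,8]},{"offset":[24,-11.2,0],"turn":[0,0,10.5]},{"offset":[29.5,-13.8,0],"turn":[0,0,13]},{"offset":[35,-16.4,1],"turn":[0,0,15]},{"offset":[40.5,-18.9,3],"turn":[0,0,17]},{"offset":[45,-21,5],"turn":[0,0,18.5]},{"offset":[47.7,-22.3,7],"turn":[0,0,18.5]}]' 8.54
python3 -m crank '[{"offset":[0,0,0],"turn":[0,0,0]},{"offset":[0,0,0],"turn":[0,0,0]}]'
python3 -c "
from h import *
from scipy.spatial.transform import Rotation as R
o=status.get_obs();print(R.from_quat(np.r_[o['eef_rot'][1:],o['eef_rot'][0]]).as_matrix().round(4),o['tool_pos'],o['finger_gap'],o['force'])
i=snap('top','top2.png')['img'][130:250,320:480,::-1];cv2.imwrite('pics/c2.png',cv2.resize(i,None,fx=5,fy=5,interpolation=2))"
```

```text
t: 1.35
tool_pos: [0.5818, -0.2262, 0.1602]
eef_rot: [-0.001, 1.0, 0.002, -0.0]
force: [-0.4, -0.8, 0.8]
finger_gap: 0.0854
grip_force: 0.0
t: 1.6
tool_pos: [0.5795, -0.2303, 0.1612]
eef_rot: [0.0, 1.0, 0.0, -0.0]
force: [-0.1, -0.0, 0.0]
finger_gap: 0.0852
grip_force: 0.0
[[ 1.e+00  2.e-04 -9.e-04]
 [ 2.e-04 -1.e+00 -6.e-04]
 [-9.e-04  6.e-04 -1.e+00]] [ 0.5794687  -0.23029177  0.16121448] 0.08516735892143672 [-0.05389124 -0.02269944  0.00538061]
```

View pics/c2.png

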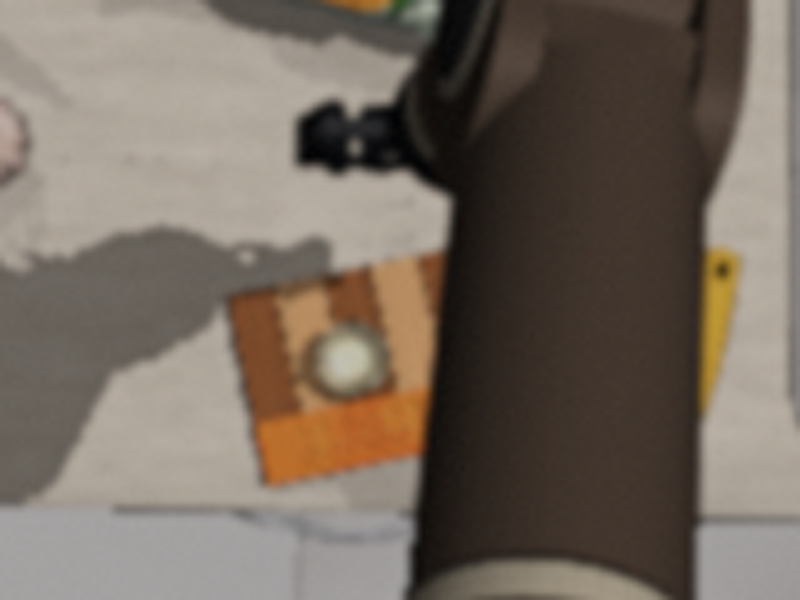

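The tool is square and clear, about 25 mm behind the far end. The fingers show at (300–400,100–170) in the crop. Now I'll lower it so the open tips sit about 4 mm above the top.

```bash
python3 -m crank '[{"offset":[0,0,2],"turn":[0,0,0]},{"offset":[0,0,5],"turn":[0,0,0]},{"offset":[0,0,8.5],"turn":[0,0,0]},{"offset":[0,0,12],"turn":[0,0,0]},{"offset":[0,0,14],"turn":[0,0,0]},{"offset":[0,0,15.3],"turn":[0,0,0]},{"offset":[0,0,16],"turn":[0,0,0]},{"offset":[0,0,16.5],"turn":[0,0,0]},{"offset":[0,0,16.8],"turn":[0,0,0]},{"offset":[0,0,16.9],"turn":[0,0,0]}]'
python3 -m crank '[{"offset":[0,0,0],"turn":[0,0,0]},{"offset":[0,0,0],"turn":[0,0,0]}]'
```

```text
t: 2.9
tool_pos: [0.5804, -0.2294, -0.0074]
eef_rot: [0.0, 1.0, 0.0, 0.0]
force: [-0.2, -0.5, -0.3]
finger_gap: 0.0855
grip_force: 0.0
t: 3.15
tool_pos: [0.5803, -0.2294, -0.0074]
eef_rot: [0.0, 1.0, 0.0, 0.0]
force: [-0.3, -0.0, 0.2]
finger_gap: 0.0853
grip_force: 0.0
```

No contact yet. I'll go 2 mm lower and then push slowly toward the robot.

```bash
python3 -m crank '[{"offset":[0,0,0.2],"turn":[0,0,0]},{"offset":[0,0,0.2],"turn":[0,0,0]},{"offset":[-0.4,0,0.2],"turn":[0,0,0]},{"offset":[-0.8,0,0.2],"turn":[0,0,0]},{"offset":[-1.2,0,0.2],"turn":[0,0,0]},{"offset":[-1.6,0,0.2],"turn":[0,0,0]},{"offset":[-2,0,0.2],"turn":[0,0,0]},{"offset":[-2.4,0,0.2],"turn":[0,0,0]},{"offset":[-2.8,0,0.2],"turn":[0,0,0]},{"offset":[-3.2,0,0.2],"turn":[0,0,0]}]'
python3 -m crank '[{"offset":[-0.4,0,0],"turn":[0,0,0]},{"offset":[-0.8,0,0],"turn":[0,0,0]},{"offset":[-1.2,0,0],"turn":[0,0,0]},{"offset":[-1.6,0,0],"turn":[0,0,0]},{"offset":[-2,0,0],"turn":[0,0,0]},{"offset":[-2.4,0,0],"turn":[0,0,0]},{"offset":[-2.8,0,0],"turn":[0,0,0]},{"offset":[-3.2,0,0],"turn":[0,0,0]},{"offset":[-3.6,0,0],"turn":[0,0,0]},{"offset":[-3.8,0,0],"turn":[0,0,0]}]'
python3 -c "
from h import *
i=snap('top','top3.png')['img'][150:250,330:460,::-1];cv2.imwrite('pics/c3.png',cv2.resize(i,None,fx=6,fy=6,interpolation=2))"
```

```text
t: 4.4
tool_pos: [0.548, -0.2295, -0.0096]
eef_rot: [0.0, 1.0, 0.0, 0.0]
force: [2.1, -1.4, 0.8]
finger_gap: 0.0855
grip_force: 0.7
t: 5.65
tool_pos: [0.5099, -0.2293, -0.0097]
eef_rot: [-0.0, 1.0, 0.0, -0.0]
force: [2.2, 0.6, 1.0]
finger_gap: 0.0854
grip_force: 1.0
```

View pics/c3.png

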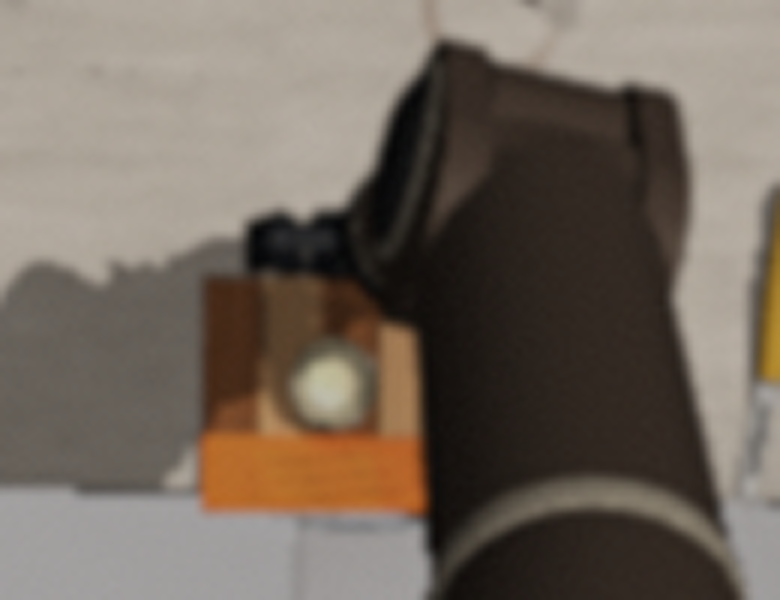

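The board is now nearly square. Its line is at about row 432 (from (205,431) to (425,434)), the far-left corner is at (203,277) and the near-left at (205,512). The dish is standing at (330,386).

```bash
python3 - <<'E'
from h import *
d=np.load('pics/top.npz')
for k,a,b,z in[('lL',205,431,.008),('lR',425,434,.008),('FL',203,277,.008),('NL',205,512,.008),('NR',425,512,.008),('dish',330,386,.028),('edge',120,490,0)]:
    print(k,ray(d,330+a/6-.4,150+b/6-.4,z).round(4))
E
```

```text
lL [ 0.4216 -0.1446  0.008 ]
lR [ 0.4221 -0.2562  0.008 ]
FL [ 0.4998 -0.1426  0.008 ]
NL [ 0.3807 -0.1451  0.008 ]
NR [ 0.3827 -0.2565  0.008 ]
dish [ 0.4449 -0.2047  0.028 ]
edge [ 0.391  -0.1025  0.    ]
```

The line is at x = 0.4215, so it has 30 mm to go. The dish is 14 mm off the board's middle. I'll push the rest, decelerating, then back off.

```bash
python3 -m crank '[{"offset":[-0.2,0,0],"turn":[0,0,0]},{"offset":[-0.6,0,0],"turn":[0,0,0]},{"offset":[-1,0,0],"turn":[0,0,0]},{"offset":[-1.4,0,0],"turn":[0,0,0]},{"offset":[-1.8,0,0],"turn":[0,0,0]},{"offset":[-2.2,0,0],"turn":[0,0,0]},{"offset":[-2.5,0,0],"turn":[0,0,0]},{"offset":[-2.8,0,0],"turn":[0,0,0]},{"offset":[-3,0,0],"turn":[0,0,0]},{"offset":[-3,0,0],"turn":[0,0,0]}]'
python3 -m crank '[{"offset":[0.3,0,0],"turn":[0,0,0]},{"offset":[1,0,0],"turn":[0,0,0]},{"offset":[2,0,0],"turn":[0,0,0]},{"offset":[3,0,0],"turn":[0,0,0]},{"offset":[4,0,-1],"turn":[0,0,0]},{"offset":[5,0,-4],"turn":[0,0,0]},{"offset":[6,0,-8],"turn":[0,0,0]},{"offset":[6,0,-13],"turn":[0,0,0]},{"offset":[6,0,-17],"turn":[0,0,0]},{"offset":[6,0,-19],"turn":[0,0,0]}]'
python3 -m crank '[{"offset":[0,-3,0],"turn":[0,0,0]},{"offset":[0,-7,0],"turn":[0,0,0]},{"offset":[0,-12,0],"turn":[0,0,0]},{"offset":[0,-17,0],"turn":[0,0,0]},{"offset":[0,-22,0],"turn":[0,0,0]},{"offset":[0,-27,0],"turn":[0,0,0]},{"offset":[0,-31,0],"turn":[0,0,0]},{"offset":[0,-33,0],"turn":[0,0,0]},{"offset":[0,-33,0],"turn":[0,0,0]},{"offset":[0,-33,0],"turn":[0,0,0]}]'
python3 -c "
from h import *
i=snap('top','top4.png')['img'][150:250,330:460,::-1];cv2.imwrite('pics/c4.png',cv2.resize(i,None,fx=6,fy=6,interpolation=2))"
```

```text
t: 6.95
tool_pos: [0.4797, -0.2294, -0.0098]
eef_rot: [-0.0, 1.0, 0.0, -0.0]
force: [0.2, -0.2, 0.4]
finger_gap: 0.0854
grip_force: 0.3
t: 8.2
tool_pos: [0.5415, -0.2296, 0.1839]
eef_rot: [0.001, 1.0, 0.001, 0.002]
force: [-0.0, -0.0, -0.5]
finger_gap: 0.0854
grip_force: 0.0
t: 9.45
tool_pos: [0.54, 0.0994, 0.1806]
eef_rot: [0.0, 1.0, -0.0, 0.0]
force: [-0.1, 0.4, -0.7]
finger_gap: 0.0855
grip_force: 0.0
```

View pics/c4.png

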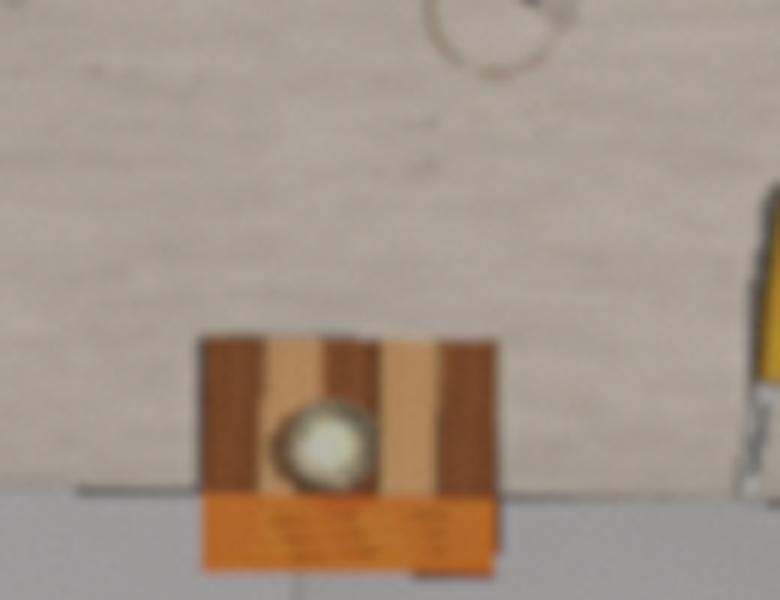

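The line lies at row 495 with the edge at row 491–494, so it is within about 2 mm. The board is square, with far corners at rows 338 and 340. The dish is standing at (326,447) and the robot is clear of everything, so I'm handing in.

```bash
python3 -c "
from plant import order; print(order.job_done())"
```

```text
the job is handed in; nothing more can be done
None
```

I pushed the orange-ended board out and handed the job in: in the last picture its line is within about 2 mm of the front edge, the board is square and the dish is still standing on it; the verdict was not shown.

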